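# Hold the loupe in focus over a dental cast

### The arm

A 7-joint arm with a two-finger parallel gripper is mounted at the origin on a cart in front of the work surface, level with it; the furniture and walls round the work are solid. World frame = base frame: x ahead of the robot, y to its left, z up, the work surface at z = 0. Lengths are in m, angles in degrees, forces in N, time in s.
With the tool pointing down it reaches from about 0.4 to 0.925 m from the base axis. Payload 5.6 kg.
Tool frame: the origin (TCP) lies between the finger pads; the fingertips stand 11 mm ahead of it and the grasp point (between the pads) lies 8 mm behind it; z points along the fingers, y is the line along which they close (so a half turn about z gives the same grasp; the last joint's range is limited). The gripper opens to 85 mm and grips with 20 to 120 N. Pads are 22 mm wide; open, the fingers measure 114 mm over their backs; the gripper's body (76 mm by 85 mm) begins 54 mm behind the grasp point. The pads swing forward as they close: fully open they stand 13 mm farther back than shut.
Start: joints at [74.599, 26.786, -0.665, 91.828, 0.344, 61.387, -3.226], TCP at [0.145, -0.634, 0.242] pointing down, gripper open.
Joint ranges: [-144.91, 144.91], [-17.63, 115.5], [-89.93, 88.59], [15.96, 139.68], [-74.01, 254.01], [8.47, 105.57], [-167.45, 167.45]. Speed limits (degrees/s): [147.25, 147.25, 180, 180, 180, 180, 180].

### API

Orientations are given as a 3x3 rotation matrix whose columns are the frame's x, y, z axes.
In Python, from plant import robot gives the robot as it stands. The module is installed in compiled form; this text tells all that it offers.
- The arm moves only by the shell command python3 -m jog 'ROWS'. ROWS is JSON, a list of rows, each a list of 3 entries, a list of its own where there are three numbers: the gripper's target within -1 to 1 (fully open at 1, half-way at 0, shut at -1), then the shift along the tool's x, y, z in mm, then the turn about the tool's z in rad. In form: [[hand, [tx, ty, tz], twist], ...]. A call has 1 to 12 rows; each row is the pose to reach, as a shift and turn from the pose commanded when the call began, along the tool's axes at that moment; what a row does not reach only later rows make up. A row lasts 1/10 s, in which the tool goes at most 50 mm and 8.59 degrees, less where a joint would pass 70% of its speed; a pose out of reach is approached as far as the arm can. A call with a gripper value outside its range is refused whole. The fingers move at their own pace and stop on an object; the grip force is fixed at half the most. Time passes only in rows, so rows that repeat a pose let the fingers close. It gives the time, the measured TCP pose, the force, the opening and the grip force at its end, in the units of the state.
- robot.sense(): the state, without advancing time (a new reading comes with each control period).
- robot.read_camera(name): name is "scene" or "side" or "wrist"; returns (picture, depth): 400x640x3 uint8, blue, green, red; 400x640 float32, m along the optical axis (not along the pixel's ray), 0 where there is no reading.
- robot.camera_params(name): a dict with "vertical_fov" (degrees; the focal length in pixels is half the picture's height over the tangent of half this angle, whatever the lens; pixels are square), "cx", "cy" (the principal point, pixels), "camera_from_world" (4x4, takes a point from world to camera coordinates). Camera axes: x right, y down, z forward; pixel columns grow to the right and rows downward; lengths in m; the calibration is good to about 2 mm. A picture is of the moment at which its call begins: read the wrist's pose just before it. camera_params takes no time and is no camera call; for the wrist camera it gives the pose at the moment of the call.
- robot.job_done(): hands the job in; it is judged then, once.
The state is a dict: "time_s": time; "qpos": joint angles; "joint_velocities": joint speeds; "joint_efforts": joint torques, N m; "position": TCP position; "tool_rot": TCP orientation; "force": force on the tool from outside, world axes, zero at the start; "moment": the same for the moment, N m; "finger_gap": finger opening in m; "grip_force": force on a finger pad.
Only numpy, scipy, OpenCV 4.12 (cv2) and the standard library are available. Lean on these libraries where they do the work, as an engineer would, in place of code of your own. Each camera call takes 0.05 s, during which the arm holds its last target. There are 200 camera calls.

### The job

First press the green spring plunger on top of the round bench light all the way down to its stop, to switch the light on, and let it come back up. Then take the loupe by its black handle from its rest and hold it level, lens centred over the dental cast on the inspection stand and at the height of the red focus mark on the stand's post. The program finishes while still holding the loupe there, still and touching nothing; leave the cast, the mark and the things standing around as they are.

Things in the scene. Friction and masses are not known exactly. Their poses are not given: they have to be found in the camera images.
- plunger (a joint): plunger of the bench light: 0 = fully up, 0.012 m = fully down at its stop; it pushes back with about 1 N at the top and 5 N at the stop, and springs back up when let go
- plunger_top (a point): centre of the flat top of the green plunger head (30 mm diameter), about 74 mm above the bench when up; pressed straight down. The light under it is a fixed round grey and white housing, 72 mm diameter, 46 mm high
- loupe_handle (a point): centre of the loupe's black handle (100 mm long, 16 mm wide, 16 mm high, flat sides), the place to grip: x axis points along the handle to the lens, z up. At the start 42 mm above the bench, lying in its rest. The loupe weighs about 0.09 kg; its centre of mass is about 20 mm from here toward the lens
- lens (a point): centre of the loupe's lens, 92 mm from the handle's centre along its x axis and in the same plane; round steel frame 66 mm diameter, 10 mm thick; z is the lens axis (upright when level). The black handle is the only thing to grip
- loupe: the loupe; origin at the handle's centre, on its underside; axes as for loupe_handle
- rest: fixed grey loupe rest, a foot 130 x 56 mm, 8 mm high, with two notched blocks 12 mm long whose cheeks reach 42 mm above the bench, under both ends of the handle, 34 mm either way from its centre to their faces; the handle lies loosely between the cheeks and lifts straight up. Origin on the bench, 40 mm from the handle's centre toward the lens; x toward the lens
- stand: fixed inspection stand: aluminium plate 135 x 96 mm, 10 mm high, with the cast on it; origin on the bench under the middle of the part area. At 75 mm along its x axis stands a post of 10 mm diameter, 170 mm high: bring the loupe in with its handle on the side away from the post
- focus_mark (a point): tip of the red pointer on the collar that sits on the stand's post, 54 mm from the middle of the stand's part area toward it; its height is the focal height for the middle of the lens and differs each time (about 95 to 135 mm above the bench). The collar is held by friction and must not be shifted
- cast: pink and cream plaster jaw cast, loose on the stand, 55 x 65 x 31 mm; origin at the centre of its underside
- cast_centre (a point): middle of that cast, 15 mm above its underside; the lens must be centred over this point
- jar: jar of pink powder with black lid, 58 mm diameter, 89 mm high, loose bystander; origin at the centre of its underside
- burs: aluminium bur block, 30 x 72 x 39 mm, loose bystander; origin at the centre of its underside
- dropper: brown dropper bottle, 34 mm diameter, 102 mm high, loose bystander; origin at the centre of its underside
Not all that is in view belongs to the job. What is shaped like the rest but purple is not meant.

How it is judged:
By the outcome, as a careful person would: the job done as asked, in the order asked, and still so for the second after the job is handed in, while the arm keeps its last pose, push and grip.
It also fails if it takes over 48 s, if anything falls off the work surface, if the arm or the gripper's body presses on something with over 40 N, if the wrist force passes 120 N, or if a joint passes its speed limit or range.

## Working session

There is one attempt and no reset: what is moved stays moved. The work goes in short steps, Python scripts to look and compute and a shell command to move; the robot and the scene stay as the last step left them, time stands still between calls to the robot, and variables do not carry over. Pictures are saved under pics/ and viewed, at most 10 in all, crops included, and the job is handed in when it is done.

```bash
mkdir -p pics
cat > h.py <<'E'
import numpy as np, cv2
from plant import robot
def cam(name):
    p=robot.camera_params(name); im,d=robot.read_camera(name)
    return im,d,p
def f(p): return 200/np.tan(np.radians(p["vertical_fov"])/2)
def cloud(d,p):
    v,u=np.mgrid[0:400,0:640]; F=f(p)
    P=np.stack([(u-p["cx"])/F*d,(v-p["cy"])/F*d,d,np.ones_like(d)],-1)
    W=P@np.linalg.inv(p["camera_from_world"]).T
    W=W[...,:3]; W[d==0]=np.nan
    return W
def ray(p,u,v,z):
    T=np.linalg.inv(p["camera_from_world"]);F=f(p)
    r=T[:3,:3]@[(u-p["cx"])/F,(v-p["cy"])/F,1];o=T[:3,3]
    return o+r*(z-o[2])/r[2]
E
python3 - <<'E'
from h import *
s=robot.sense();print(s["time_s"],s["position"],s["tool_rot"],s["finger_gap"])
for n in ("scene","side","wrist"):
    im,d,p=cam(n);cv2.imwrite(f"pics/{n}0.png",im);np.savez(f"{n}0.npz",im=im,d=d,W=cloud(d,p))
    print(n,np.round(np.linalg.inv(p["camera_from_world"]),3).tolist(),(d>0).mean())
E
```

```text
0.0 [ 0.14534676 -0.63296528  0.24131512] [[ 9.74629226e-01  2.23824913e-01 -5.29442927e-04]
 [ 2.23825505e-01 -9.74627658e-01  1.75263197e-03]
 [-1.23727022e-04 -1.82666917e-03 -9.99998324e-01]] 0.0855054046860454
scene [[-0.616, -0.33, 0.716, -0.319], [-0.788, 0.253, -0.561, 0.634], [0.004, -0.909, -0.416, 0.583], [0.0, 0.0, 0.0, 1.0]] 0.99625390625
side [[0.987, -0.086, 0.136, 0.361], [-0.161, -0.527, 0.834, -0.891], [-0.0, -0.845, -0.534, 0.635], [0.0, 0.0, 0.0, 1.0]] 0.99591015625
wrist [[0.223, -0.929, -0.296, 0.221], [-0.975, -0.213, -0.065, -0.617], [-0.003, 0.303, -0.953, 0.373], [0.0, 0.0, 0.0, 1.0]] 0.995703125
```

View pics/scene0.png

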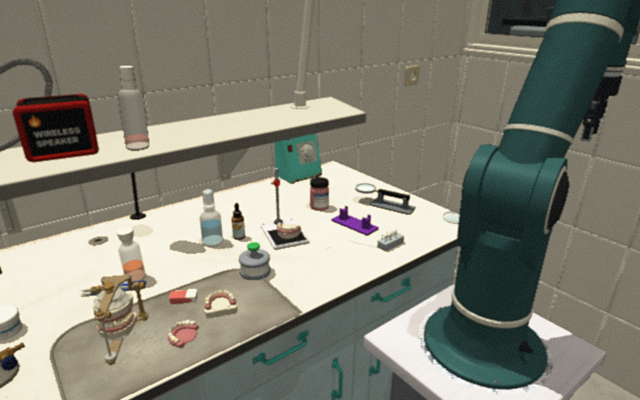

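View pics/side0.png

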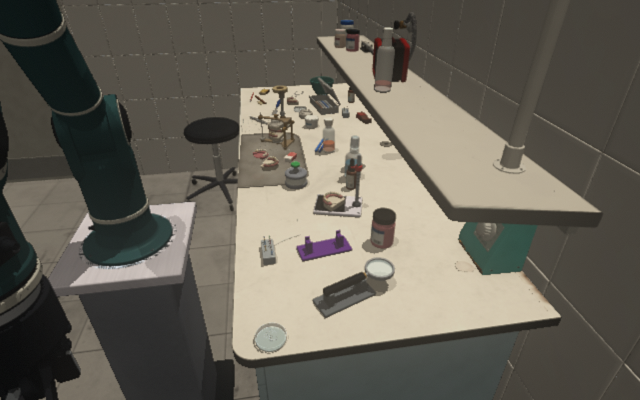

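The scene view shows the plunger at (254,247), the cast at (289,230), the red mark at (277,183), the loupe handle at (393,198) and the lens at (366,188). In the side view the plunger is at (295,165), the cast at (335,202), the handle at (345,287) and the lens at (379,268).

Run:
```python
from h import *
np.set_printoptions(precision=3,suppress=True)
for n in("scene","side"):
    z=np.load(n+"0.npz");im,W=z["im"],z["W"];hsv=cv2.cvtColor(im,cv2.COLOR_BGR2HSV)
    X,Y,Z=W[...,0],W[...,1],W[...,2]
    h,s,v=[hsv[...,i].astype(int) for i in range(3)]
    inb=(X>.3)&(X<1.1)&(abs(Y)<.7)
    M={"green":inb&(h>45)&(h<80)&(s>120)&(Z>.03)&(Z<.12),
       "red":inb&((h<8)|(h>172))&(s>150)&(Z>.07)&(Z<.18),
       "purple":inb&(h>125)&(h<160)&(s>100)&(Z<.06),
       "black":inb&(v<60)&(Z>.02)&(Z<.06),
       "hi":inb&(Z>.012)&(Z<.2)}
    for k,m in M.items():
        c,l,st,ce=cv2.connectedComponentsWithStats(m.astype(np.uint8))
        for i in range(1,c):
            if st[i,4]>(8 if k in("green","red") else 40):
                q=W[l==i];print(n,k,st[i],"mean",q.mean(0),"min",q.min(0),"max",q.max(0))
```

```text
scene green [248 243  11   8  69] mean [0.449 0.217 0.073] min [0.437 0.204 0.065] max [0.462 0.226 0.077]
scene red [289 146   3   5  12] mean [ 0.855 -0.163  0.119] min [ 0.85  -0.168  0.113] max [ 0.86  -0.16   0.127]
scene red [274 180   5   6  24] mean [0.606 0.051 0.133] min [0.595 0.045 0.126] max [0.613 0.055 0.138]
scene purple [332 207  46  28 500] mean [ 0.48  -0.118  0.012] min [ 0.42  -0.154  0.001] max [ 0.548 -0.088  0.041]
scene black [378 190  31  16 160] mean [ 0.502 -0.287  0.04 ] min [ 0.456 -0.311  0.02 ] max [ 0.546 -0.266  0.051]
scene black [134 196   5  15  44] mean [0.907 0.332 0.04 ] min [0.901 0.326 0.021] max [0.915 0.336 0.06 ]
scene black [  1 355  17  15 157] mean [0.43  0.689 0.032] min [0.424 0.68  0.021] max [0.454 0.7   0.04 ]
scene hi [    0    99   389   145 15575] mean [0.894 0.119 0.073] min [ 0.51  -0.7    0.012] max [0.949 0.66  0.2  ]
scene hi [310 177  20  31 571] mean [ 0.626 -0.108  0.056] min [ 0.607 -0.146  0.012] max [ 0.664 -0.088  0.091]
scene hi [356 183  55  25 488] mean [ 0.534 -0.276  0.041] min [ 0.453 -0.321  0.012] max [ 0.624
[... 2442 characters left out ...]
 0.084 0.041]
side hi [371 207  25  38 803] mean [ 0.634 -0.135  0.06 ] min [ 0.61  -0.151  0.012] max [ 0.668 -0.091  0.09 ]
side hi [  459   222   181   172 13473] mean [ 0.922 -0.398  0.093] min [ 0.824 -0.594  0.012] max [ 0.945 -0.147  0.2  ]
side hi [336 230   8  17 104] mean [ 0.528 -0.124  0.029] min [ 0.522 -0.135  0.012] max [ 0.536 -0.106  0.044]
side hi [261 236  15  25 273] mean [ 0.351 -0.132  0.022] min [ 0.336 -0.163  0.012] max [ 0.367 -0.09   0.04 ]
side hi [305 236   8  16 102] mean [ 0.449 -0.136  0.029] min [ 0.442 -0.148  0.012] max [ 0.457 -0.119  0.043]
side hi [ 323  257   72   49 1172] mean [ 0.545 -0.283  0.042] min [ 0.457 -0.324  0.012] max [ 0.621 -0.227  0.052]
```

```bash
python3 -m jog '[[1,[414,-216,0],0.12],[1,[414,-216,0],0.12],[1,[414,-216,0],0.12],[1,[414,-216,0],0.12],[1,[414,-216,0],0.12],[1,[414,-216,0],0.12],[1,[414,-216,0],0.12],[1,[414,-216,0],0.12],[1,[414,-216,0],0.12],[1,[414,-216,0],0.12],[1,[414,-216,0],0.12],[1,[414,-216,0],0.12]]'
cat > w.py <<'E'
from h import *
import sys
np.set_printoptions(precision=4,suppress=True)
s=robot.sense();print(s["time_s"],s["position"],s["tool_rot"].tolist() if hasattr(s["tool_rot"],"tolist") else s["tool_rot"],s["force"])
im,d,p=cam("wrist");n=sys.argv[1];cv2.imwrite(f"pics/{n}.png",im)
np.savez(n+".npz",im=im,d=d,W=cloud(d,p),T=p["camera_from_world"])
E
python3 w.py w1
```

```text
time_s: 1.35
position: [0.4997, -0.3312, 0.2419]
tool_rot: [[0.994, 0.105, -0.001], [0.105, -0.994, -0.0], [-0.002, 0.0, -1.0]]
force: [0.1, 0.7, -0.6]
finger_gap: 0.0856
grip_force: 0.0
1.35 [ 0.4997 -0.3312  0.2419] [[0.9944811118376463, 0.1049055637081787, -0.0014631818847005687], [0.10490499528936623, -0.9944821417203775, -0.0004601766930872374], [-0.0015033833498171137, 0.00030414194066114995, -0.9999988236673999]] [ 0.1184  0.7242 -0.6295]
```

View pics/w1.png

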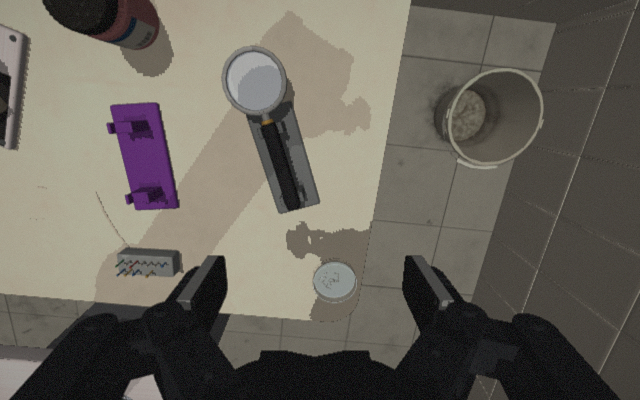

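The wrist view shows the loupe: lens at (254,82), black handle from (267,122) to (292,208), on the grey rest. The purple decoy is at left (145,155).

Run:
```python
from h import *
np.set_printoptions(precision=4,suppress=True)
z=np.load("w1.npz");im,W=z["im"],z["W"];v=im.max(-1)
roi=np.zeros((400,640),bool);roi[40:225,215:330]=1
m=roi&(W[...,2]>.044)&(W[...,2]<.056)&(v<70)
c,l,st,ce=cv2.connectedComponentsWithStats(m.astype(np.uint8));i=1+st[1:,4].argmax();print(st[i])
q=W[l==i];r=cv2.minAreaRect((q[:,:2]*1000).astype(np.float32));print("handle",r,q[:,2].mean())
a=np.linalg.svd(q[:,:2]-q[:,:2].mean(0),full_matrices=0)[2][0];print("dir",a,np.degrees(np.arctan2(a[1],a[0])))
g=im.min(-1)
e=roi&(W[...,2]>.037)&(W[...,2]<.055)&~(cv2.dilate((l==i).astype(np.uint8),np.ones((9,9)))>0)
c,l,st,ce=cv2.connectedComponentsWithStats(e.astype(np.uint8));i=1+st[1:,4].argmax();q=W[l==i]
print("lens",st[i],cv2.minEnclosingCircle((q[:,:2]*1000).astype(np.float32)),q[:,2].mean(),q.min(0),q.max(0))
```

```text
[ 261  122   39   89 1311]
handle ((505.5401306152344, -294.2312316894531), (98.68473052978516, 16.14866065979004), 21.502897262573242) 0.04923659781348342
dir [-0.9305 -0.3664] -158.5077742866771
lens [ 221   46   67   74 3603] ((588.7291259765625, -261.53643798828125), 35.281089782714844) 0.04465233989302011 [ 0.5551 -0.293   0.0379] [ 0.6235 -0.2277  0.0496]
```

```bash
python3 -m jog '[[1,[20,-350,0],0],[1,[20,-350,0],0],[1,[20,-350,0],0],[1,[20,-350,0],0],[1,[20,-350,0],0],[1,[20,-350,0],0],[1,[20,-350,0],0],[1,[20,-350,0],0],[1,[20,-350,0],0]]'; python3 w.py w2
```

```text
time_s: 2.3
position: [0.4834, 0.0189, 0.2424]
tool_rot: [[0.994, 0.105, 0.0], [0.105, -0.994, -0.001], [0.0, 0.001, -1.0]]
force: [-0.0, -1.1, -0.1]
finger_gap: 0.0855
grip_force: 0.0
2.3 [0.4834 0.0189 0.2424] [[0.9944429053924925, 0.10527719345973682, 0.00014300971747914927], [0.10527728036878081, -0.9944424899754758, -0.000910148080718216], [4.639710396982795e-05, 0.0009201459758493413, -0.9999995755892558]] [-0.043  -1.0733 -0.1033]
```

View pics/w2.png

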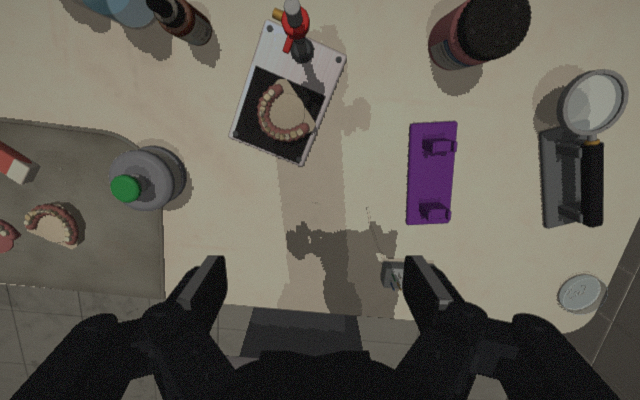

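The wrist view shows the plunger at (126,189), the cast at (285,112), the black stand pad (278,115), the red collar at (295,22) with its pointer at (288,45), and the post top at (292,5).

Run:
```python
from h import *
np.set_printoptions(precision=4,suppress=True)
z=np.load("w2.npz");im,W=z["im"],z["W"];hsv=cv2.cvtColor(im,cv2.COLOR_BGR2HSV).astype(int);h,s,v=hsv[...,0],hsv[...,1],hsv[...,2]
def big(m,n=1):
    c,l,st,ce=cv2.connectedComponentsWithStats(m.astype(np.uint8));o=np.argsort(-st[1:,4])[:n]+1
    return [(st[i],W[l==i]) for i in o]
def roi(u0,u1,v0,v1):
    r=np.zeros((400,640),bool);r[v0:v1,u0:u1]=1;return r
st,q=big(roi(90,160,150,220)&(h>45)&(h<80)&(s>100))[0]
t=q[q[:,2]>np.nanmax(q[:,2])-.006];print("plunger",st,cv2.minEnclosingCircle((t[:,:2]*1000).astype(np.float32)),np.median(t[:,2]))
st,q=big(roi(225,350,60,170)&(W[...,2]>.014)&(W[...,2]<.06))[0]
print("cast",st,q.mean(0),q.max(0),cv2.minAreaRect((q[:,:2]*1000).astype(np.float32)),"mid",(q.min(0)+q.max(0))/2)
st,q=big(roi(225,350,10,175)&(W[...,2]>.006)&(W[...,2]<.05))[0]
r=cv2.minAreaRect((q[:,:2]*1000).astype(np.float32));print("plate",st,r,cv2.boxPoints(r).tolist())
st,q=big(roi(255,325,0,70)&((h<8)|(h>172))&(s>150)&(W[...,2]>.06))[0];print("red",st,q.mean(0),q.min(0),q.max(0))
c=np.array(q)
m=roi(255,325,0,70)&((h<8)|(h>172))&(s>150)&(W[...,2]>.06)
for vv in range(0,60,3):
    k=np.where(m[vv])[0]
    if len(k):print(vv,k.min(),k.max(),np.median(W[vv,k],axis=0))
st,q=big(roi(270,315,0,12)&(W[...,2]>.14))[0];print("top",q.mean(0),q.max(0))
```

```text
plunger [111 175  30  28 642] ((456.72137451171875, 211.82237243652344), 14.694255828857422) 0.07387994911823931
cast [ 257   78   59   64 2454] [0.5468 0.0588 0.0307] [0.5826 0.0881 0.0412] ((543.5101928710938, 61.197471618652344), (64.27088928222656, 54.83568572998047), 41.8006706237793) mid [0.55   0.0558 0.0327]
plate [  229    19   118   147 10079] ((563.1305541992188, 60.60552978515625), (96.00387573242188, 135.06211853027344), 73.56979370117188) [[484.7799072265625, 33.66471862792969], [614.3267822265625, -4.5372161865234375], [641.481201171875, 87.54634094238281], [511.934326171875, 125.74827575683594]]
red [282   7  27  46 496] [0.6076 0.0456 0.1357] [0.5933 0.0363 0.1263] [0.6218 0.0549 0.1509]
9 301 303 [0.6204 0.0414 0.137 ]
12 284 306 [0.6187 0.0402 0.1374]
15 282 307 [0.6167 0.0407 0.1372]
18 282 308 [0.615  0.0402 0.1372]
21 282 308 [0.6126 0.0402 0.1371]
24 282 308 [0.6113 0.0412 0.1372]
27 284 307 [0.6092 0.0428 0.137 ]
30 285 306 [0.6072 0.0447 0.1369]
33 287 305 [0.6054 0.0442 0.1366]
36 288 303 [0.6039 0.0447 0.133 ]
39 287 293 [0.6021 0.0485 0.1323]
42 286 292 [0.5999 0.049  0.1322]
45 285 291 [0.5981 0.0496 0.1319]
48 284 290 [0.5961 0.0503 0.132 ]
51 284 288 [0.594  0.0508 0.1317]
top [0.6133 0.0454 0.1696] [0.6166 0.0501 0.1717]
```

```bash
python3 -m jog '[[-1,[-2,-50,0],0],[-1,[-3,-100,20],0],[-1,[-5,-150,40],0],[-1,[-6,-195,60],0],[-1,[-6,-195,100],0],[-1,[-6,-195,132],0],[-1,[-6,-195,132],0],[-1,[-6,-195,132],0]]'; python3 w.py w3;  python3 - <<'E'
from h import *
np.set_printoptions(precision=4,suppress=True)
z=np.load("w3.npz");im,W=z["im"],z["W"];hsv=cv2.cvtColor(im,cv2.COLOR_BGR2HSV).astype(int);h,s,v=hsv[...,0],hsv[...,1],hsv[...,2]
q=W[(h>45)&(h<80)&(s>100)&(W[...,2]>.066)&(W[...,2]<.09)&(abs(W[...,1]-.21)<.05)]
print(len(q),cv2.minEnclosingCircle((q[:,:2]*1000).astype(np.float32)),np.median(q[:,2]))
E
```

```text
time_s: 3.15
position: [0.458, 0.2112, 0.1103]
tool_rot: [[0.995, 0.102, -0.001], [0.102, -0.995, -0.001], [-0.001, 0.001, -1.0]]
force: [0.5, -0.4, 0.1]
finger_gap: 0.0001
grip_force: 0.0
3.15 [0.458  0.2112 0.1103] [[0.9947821635413692, 0.10201955465285864, -0.0006764380126645658], [0.10201882865680642, -0.9947819319170387, -0.0010327298279075427], [-0.0007782669501803677, 0.0009583317988485687, -0.9999992379500684]] [ 0.4907 -0.4319  0.0584]
1210 ((456.6573791503906, 212.72576904296875), 14.81655502319336) 0.07356548423140585
```

Centred to about 2 mm. Pressing now.

```bash
python3 -m jog '[[-1,[-1,-1,20],0],[-1,[-1,-1,28],0],[-1,[-1,-1,32],0],[-1,[-1,-1,35],0],[-1,[-1,-1,37],0],[-1,[-1,-1,38],0],[-1,[-1,-1,38],0],[-1,[-1,-1,38],0]]'
```

```text
time_s: 4.0
position: [0.457, 0.2136, 0.0731]
tool_rot: [[0.994, 0.105, 0.002], [0.105, -0.994, -0.0], [0.002, 0.001, -1.0]]
force: [2.8, -4.0, 6.3]
finger_gap: -0.0002
grip_force: 3.2
```

```bash
python3 -m jog '[[-1,[0,0,1],0],[-1,[0,0,2],0],[-1,[0,0,3],0],[-1,[0,0,3],0],[-1,[0,0,3],0]]'
```

```text
time_s: 4.5
position: [0.4571, 0.2137, 0.0724]
tool_rot: [[0.994, 0.105, 0.003], [0.105, -0.994, -0.002], [0.003, 0.002, -1.0]]
force: [-5.6, -7.2, 30.6]
finger_gap: 0.0003
grip_force: 15.6
```

At the hard stop (30 N). Releasing and lifting, then travelling over toward the loupe, opening the fingers.

```bash
python3 -m jog '[[-1,[0,0,-10],0],[-1,[0,0,-50],0],[-1,[0,0,-100],0],[-1,[0,0,-150],0],[-1,[0,0,-175],0],[1,[30,50,-175],0],[1,[30,100,-175],0],[1,[30,150,-175],0],[1,[30,195,-175],0],[1,[30,195,-175],0]]'; python3 w.py w4
python3 - <<'E'
from h import *
np.set_printoptions(precision=4,suppress=True)
z=np.load("w4.npz");im,W=z["im"],z["W"];hsv=cv2.cvtColor(im,cv2.COLOR_BGR2HSV).astype(int);h,s,v=hsv[...,0],hsv[...,1],hsv[...,2]
q=W[(h>45)&(h<80)&(s>100)&(W[...,2]>.05)&(W[...,2]<.09)&(abs(W[...,1]-.21)<.05)]
print(len(q),np.percentile(q[:,2],[5,50,95]) if len(q) else 0)
E
```

```text
time_s: 5.5
position: [0.5065, 0.0162, 0.2438]
tool_rot: [[0.995, 0.095, -0.001], [0.095, -0.995, -0.003], [-0.001, 0.002, -1.0]]
force: [0.3, 0.4, -0.3]
finger_gap: 0.0722
grip_force: 0.0
5.5 [0.5065 0.0162 0.2438] [[0.9954552805768021, 0.09522727178047287, -0.0007423483065197088], [0.09522511689353007, -0.9954525309271921, -0.002536884558101491], [-0.0009805530958446043, 0.0024546649253118125, -0.9999965065617632]] [ 0.313   0.431  -0.3378]
601 [0.0707 0.0738 0.0751]
```

View pics/w4.png

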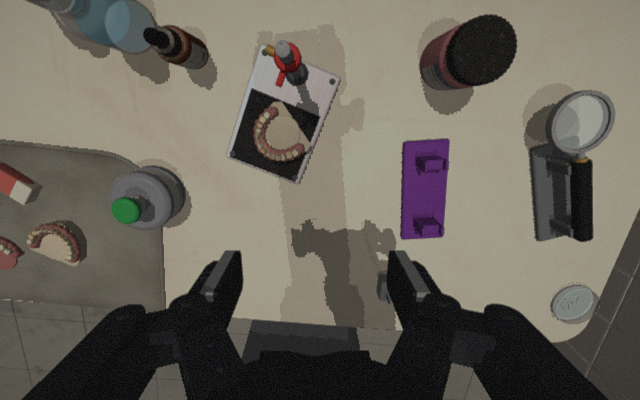

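The plunger is back up (top z 0.074 at pixel (125,210)); cast and collar are untouched at (280,133) and (288,60). Next I move over the loupe and remeasure the cast from this picture.

```bash
python3 - <<'E'
from h import *
np.set_printoptions(precision=4,suppress=True)
z=np.load("w4.npz");im,W=z["im"],z["W"];hsv=cv2.cvtColor(im,cv2.COLOR_BGR2HSV).astype(int);h,s,v=hsv[...,0],hsv[...,1],hsv[...,2]
r=np.zeros((400,640),bool);r[80:190,220:345]=1
def big(m):
    c,l,st,ce=cv2.connectedComponentsWithStats(m.astype(np.uint8));return W[l==1+st[1:,4].argmax()]
for lo in(.014,.02,.035):
    q=big(r&(W[...,2]>lo)&(W[...,2]<.06));print(lo,cv2.minAreaRect((q[:,:2]*1000).astype(np.float32)),q.mean(0))
r[:]=0;r[30:110,255:325]=1
q=W[r&((h<8)|(h>172))&(s>150)&(W[...,2]>.06)]
print("red hist",np.histogram(q[:,2],np.arange(.118,.142,.002)))
t=q[q[:,0]<.598];print("tip",t.mean(0),t[:,2].min(),t[:,2].max(),t[t[:,0].argmin()])
E
python3 -m jog '[[1,[-34,309,0],-0.27],[1,[-34,309,0],-0.27],[1,[-34,309,0],-0.27],[1,[-34,309,0],-0.27],[1,[-34,309,0],-0.27],[1,[-34,309,0],-0.27],[1,[-34,309,70],-0.27],[1,[-34,309,70],-0.27],[1,[-34,309,70],-0.27],[1,[-34,309,70],-0.27]]'; python3 w.py w5
```

```text
0.014 ((544.7228393554688, 61.361507415771484), (63.94999694824219, 53.13182067871094), 38.35986328125) [0.547  0.0588 0.0307]
0.02 ((544.7228393554688, 61.361507415771484), (63.94999694824219, 53.13182067871094), 38.35986328125) [0.547  0.0588 0.0307]
0.035 ((528.5995483398438, 60.06560516357422), (47.17181396484375, 15.92632007598877), 79.9524154663086) [0.5277 0.0585 0.0376]
red hist (array([  0,   0,   0,   0,   1,   3,  33,  58,  37, 235,  29]), array([0.118, 0.12 , 0.122, 0.124, 0.126, 0.128, 0.13 , 0.132, 0.134,
       0.136, 0.138, 0.14 ]))
tip [0.5959 0.0507 0.1323] 0.1302202775791862 0.13375098965999985 [0.5938 0.0512 0.1338]
time_s: 6.55
position: [0.5063, -0.2856, 0.1745]
tool_rot: [[0.929, 0.369, 0.0], [0.369, -0.929, 0.001], [0.001, -0.001, -1.0]]
force: [0.2, 0.4, 0.3]
finger_gap: 0.0853
grip_force: 0.0
6.55 [ 0.5063 -0.2856  0.1745] [[0.9293572767085553, 0.36918139241585063, 0.00038951604767090126], [0.36918054913466336, -0.9293566342183089, 0.0014030591735886262], [0.0008799826623847272, -0.0011601415042513507, -0.9999989398505399]] [0.2142 0.4484 0.3098]
```

View pics/w5.png

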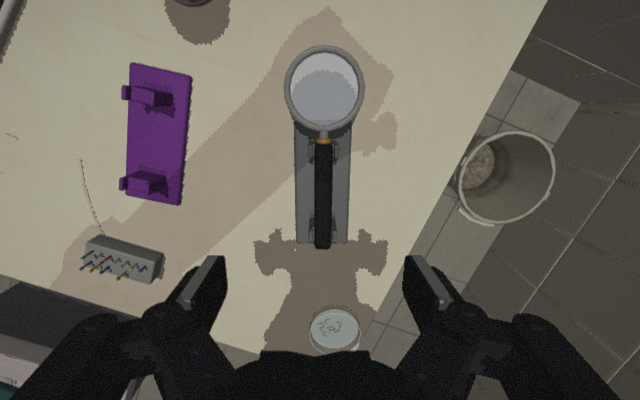

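The handle runs almost straight down the picture from (323,142) to (323,246), and the lens is at (324,90).

Run:
```python
from h import *
np.set_printoptions(precision=4,suppress=True)
z=np.load("w5.npz");im,W=z["im"],z["W"];v=im.max(-1)
m=(W[...,2]>.043)&(W[...,2]<.056)&(v<70);m[:120]=0;m[260:]=0;m[:,:290]=0;m[:,360:]=0
c,l,st,ce=cv2.connectedComponentsWithStats(m.astype(np.uint8));i=1+st[1:,4].argmax();q=W[l==i]
r=cv2.minAreaRect((q[:,:2]*1000).astype(np.float32));print("handle",r,np.median(q[:,2]))
a=np.linalg.svd(q[:,:2]-q[:,:2].mean(0),full_matrices=0)[2][0];print(np.degrees(np.arctan2(a[1],a[0])))
s=robot.sense();R=s["tool_rot"];t=np.array([*(np.array(r[0])/1000),.034])
print((np.array(R).T@(t-s["position"]))*1000,np.degrees(np.arctan2(R[1][0],R[0][0])))
```

```text
handle ((505.9317932128906, -294.0127868652344), (97.72979736328125, 15.951221466064453), 21.593324661254883) 0.049437048342376555
-158.4648578046669
[ -4.0798   7.1746 141.501 ] 21.68212012524025
```

```bash
python3 -m jog '[[1,[-4,7,40],0],[1,[-4,7,80],0],[1,[-4,7,110],0],[1,[-4,7,130],0],[1,[-4,7,141],0],[1,[-4,7,141],0]]'; python3 -m jog '[[-1,[0,0,0],0],[-1,[0,0,0],0],[-1,[0,0,0],0],[-1,[0,0,0],0],[-1,[0,0,0],0],[-1,[0,0,0],0],[-1,[0,0,0],0],[-1,[0,0,0],0]]'
```

```text
time_s: 7.2
position: [0.5047, -0.2946, 0.0334]
tool_rot: [[0.93, 0.368, 0.0], [0.368, -0.93, 0.0], [0.0, -0.0, -1.0]]
force: [-0.4, -0.8, -0.5]
finger_gap: 0.0855
grip_force: 0.0
time_s: 8.0
position: [0.5043, -0.2958, 0.034]
tool_rot: [[0.93, 0.367, 0.001], [0.367, -0.93, -0.001], [0.0, 0.001, -1.0]]
force: [-0.6, 0.7, 5.5]
finger_gap: 0.015
grip_force: 59.2
```

Gripped (gap 15 mm, 59 N). Lifting gently, straight up.

```bash
python3 -m jog '[[-1,[0,0,-8],0],[-1,[0,0,-18],0],[-1,[0,0,-35],0],[-1,[0,0,-60],0],[-1,[0,0,-90],0],[-1,[0,0,-120],0],[-1,[0,0,-150],0],[-1,[0,0,-170],0],[-1,[0,0,-170],0],[-1,[0,0,-170],0]]'; python3 w.py w6
```

```text
time_s: 9.0
position: [0.5037, -0.2956, 0.2035]
tool_rot: [[0.93, 0.367, 0.0], [0.367, -0.93, -0.0], [0.0, 0.0, -1.0]]
force: [-0.8, 0.3, -1.4]
finger_gap: 0.0149
grip_force: 58.5
9.0 [ 0.5037 -0.2956  0.2035] [[0.9302996704724887, 0.3668002665107502, 0.0002959838199611149], [0.366800363675768, -0.9302995922424184, -0.0004023442732216156], [0.00012777364037332118, 0.00048286771759834896, -0.9999998752563243]] [-0.7997  0.3483 -1.3795]
```

View pics/w6.png

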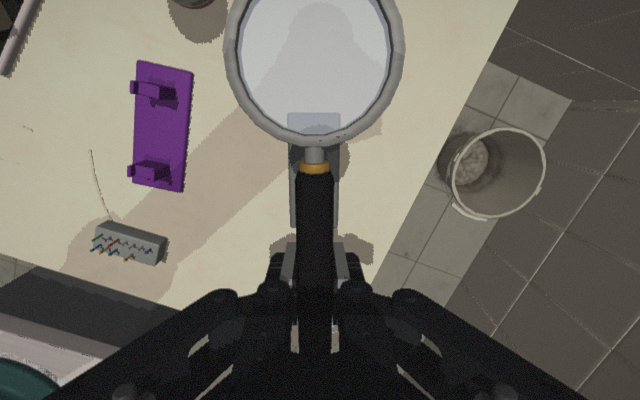

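The loupe hangs in the gripper: lens at about (315,60), handle from (316,170) to (316,350), straight in the view. Next I measure the lens and tilt in the tool frame.

```bash
cat > loupe.py <<'E'
from h import *
import sys
from scipy.optimize import least_squares
np.set_printoptions(precision=4,suppress=True)
def measure(n):
    z=np.load(n+".npz");im,W=z["im"],z["W"];s=robot.sense();R=np.array(s["tool_rot"]);p=np.array(s["position"])
    L=(W-p)@R*1000
    m=(L[...,0]>45)&(L[...,0]<135)&(abs(L[...,1])<42)&(L[...,2]>-30)&(L[...,2]<15)
    q=L[m];rr=q[(np.hypot(q[:,0]-92,q[:,1])>26)&(q[:,0]>60)]
    A=np.c_[rr[:,:2],np.ones(len(rr))];z0=rr[:,2]
    k=np.ones(len(rr),bool)
    for _ in range(4):
        c=np.linalg.lstsq(A[k],z0[k],rcond=None)[0];e=abs(z0-A@c);k=e<2.5
    print("pts",len(q),"ring",k.sum(),"slopes deg",np.degrees(c[:2]),"res",e[k].mean())
    # outer edge per angle
    o=q.copy();ang=np.arctan2(o[:,1],o[:,0]-92);E=[]
    for a in np.arange(-3.0,3.0,.1):
        b=o[(ang>a)&(ang<a+.1)]
        if len(b) and abs(a+.05)<2.6: E.append(b[np.hypot(b[:,0]-92,b[:,1]).argmax(),:2])
    E=np.array(E);f_=least_squares(lambda x:np.hypot(E[:,0]-x[0],E[:,1]-x[1])-x[2],[92,0,33],loss="soft_l1").x
    print("circle",f_,"plane z at centre",c@[f_[0],f_[1],1])
    h=L[(L[...,0]>14)&(L[...,0]<40)&(abs(L[...,1])<10)&(L[...,2]>-30)&(L[...,2]<0)]
    a=np.polyfit(h[:,0],h[:,2],1);print("handle top: slope deg",np.degrees(a[0]),"z@0",a[1],"y mean",h[:,1].mean(), "y slope",np.polyfit(h[:,0],h[:,1],1))
measure(sys.argv[1])
E
python3 loupe.py w6
```

```text
pts 23789 ring 6195 slopes deg [1.4153 0.2391] res 0.9071626683481256
circle [88.5039  0.5293 30.5153] plane z at centre -13.13079499884158
handle top: slope deg 0.256274030934071 z@0 -16.467842395685214 y mean 0.7519555332522803 y slope [0.0012 0.7195]
```

Run:
```python
from h import *
from scipy.optimize import least_squares
np.set_printoptions(precision=2,suppress=True)
# rays through colour-free outline: outer ring edge pixels onto plane of ring mid-height (tool z -8)
z=np.load("w6.npz");im,d,W=z["im"],z["d"],z["W"];s=robot.sense();R=np.array(s["tool_rot"]);p=np.array(s["position"])
L=(W-p)@R*1000
m=((L[...,2]>-35)&(L[...,2]<20)&(L[...,0]>50)).astype(np.uint8);m[165:]=0
P=robot.camera_params("wrist")
for r in range(5,165,12):
    k=np.where(m[r])[0]; print(r,k.min() if len(k) else 0,k.max() if len(k) else 0,end="; ")
E=[]
for r in range(2,138,4):
    k=np.where(m[r])[0]
    if len(k)>40:E+= [(k.min()-.5,r),(k.max()+.5,r)]
Q=np.array([(ray(P,u,v,p[2]+.008)-p)@R*1000 for u,v in E])
g=least_squares(lambda x:np.hypot(Q[:,0]-x[0],Q[:,1]-x[1])-x[2],[92,0,33],loss="soft_l1").x
h=least_squares(lambda x:np.hypot(Q[:,0]-x[0],Q[:,1]-x[1])-33,[92,0],loss="soft_l1").x
print(g,h)
hm=(L[...,2]>-35)&(L[...,2]<0);
for r in(185,200,220,235):
    k=np.where(hm[r,280:350])[0]+280
    print(r,[((ray(P,u,r,p[2]+.016)-p)@R*1000)[:2] for u in(k.min()-.5,k.max()+.5)])
```

```text
5 232 396; 17 227 401; 29 225 402; 41 223 404; 53 223 404; 65 225 402; 77 227 401; 89 232 395; 101 237 390; 113 246 381; 125 257 371; 137 275 353; 149 305 323; 161 300 328; [94.17  0.21 33.57] [93.71  0.2 ]
185 [array([46.76, -7.35]), array([46.76,  7.96])]
200 [array([40.58, -7.08]), array([40.58,  8.08])]
220 [array([32.02, -7.25]), array([32.02,  8.23])]
235 [array([25.36, -7.38]), array([25.36,  7.94])]
```

```bash
python3 -m jog '[[-1,[5,-20,0],0.03],[-1,[14,-55,0],0.1],[-1,[24,-95,0],0.17],[-1,[34,-135,0],0.24],[-1,[44,-175,0],0.31],[-1,[54,-215,0],0.38],[-1,[64,-255,0],0.45],[-1,[74,-295,0],0.52],[-1,[84,-335,0],0.59],[-1,[92,-365,0],0.645],[-1,[95,-375,0],0.66],[-1,[95,-375,0],0.66]]'; python3 w.py w7
python3 - <<'E'
from h import *
np.set_printoptions(precision=4,suppress=True)
s=robot.sense();R=np.array(s["tool_rot"]);p=np.array(s["position"])
print("lens",p+R@[.094,.0003,-.008],"to go mm",R.T@(np.array([.5441,.0613,.171])-p-R@[.094,.0003,-.008])*1000)
E
```

```text
time_s: 10.25
position: [0.4536, 0.0899, 0.2021]
tool_rot: [[0.961, -0.276, -0.003], [-0.276, -0.961, 0.0], [-0.003, 0.0, -1.0]]
force: [-0.9, -0.7, -0.7]
finger_gap: 0.0151
grip_force: 58.5
10.25 [0.4536 0.0899 0.2021] [[0.961021911416078, -0.2764602703931917, -0.0025699557021799523], [-0.2764606096356899, -0.9610252227268443, 0.00022935274535018245], [-0.0025331991730806794, 0.0004900785064364914, -0.9999966713569637]] [-0.8897 -0.7438 -0.6636]
lens [0.5442 0.0619 0.21  ] to go mm [ 0.1965  0.5398 38.9814]
```

View pics/w7.png

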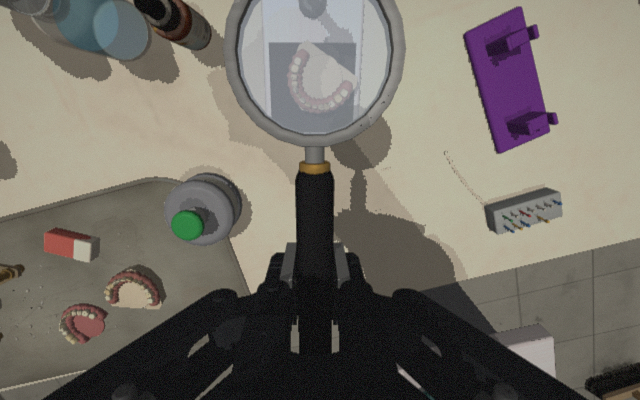

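The cast is seen through the lens at (318,80), with the stand aligned with the handle. Lowering to the focus height.

```bash
python3 -m jog '[[-1,[0,0,15],0],[-1,[0,0,35],0],[-1,[0,0,55],0],[-1,[0,0,68],0],[-1,[0,0,75],0],[-1,[0,0,78],0],[-1,[0,0,78],0],[-1,[0,0,78],0],[-1,[0,0,78],0]]'
python3 - <<'E'
from h import *
np.set_printoptions(precision=4,suppress=True)
s=robot.sense();R=np.array(s["tool_rot"]);p=np.array(s["position"]);print(s["time_s"],"lens",p+R@[.094,.0003,-.008],R.tolist())
out=[]
for n,(u,v) in {"side":(349,165),"scene":(283,185)}.items():
    im,d,P=cam(n);W=cloud(d,P);np.savez(n+"1.npz",im=im,d=d,W=W)
    hsv=cv2.cvtColor(im,cv2.COLOR_BGR2HSV).astype(int)
    m=((hsv[...,0]<8)|(hsv[...,0]>172))&(hsv[...,1]>140)&(abs(W[...,0]-.605)<.03)&(abs(W[...,1]-.045)<.03)&(W[...,2]>.1)
    print(n,m.sum(),W[m].mean(0) if m.sum() else "",np.argwhere(m)[:,::-1].mean(0) if m.sum() else "")
    l=(np.hypot(W[...,0]-.544,W[...,1]-.0613)<.037)&(W[...,2]>.11)&(W[...,2]<.15)
    print(n,"lens px",l.sum(),np.nanmedian(W[l],axis=0),W[l].min(0),W[l].max(0))
    out.append(cv2.resize(im[v-45:v+45,u-60:u+60],None,fx=6,fy=6,interpolation=cv2.INTER_CUBIC)[:290*2])
cv2.imwrite("pics/final.png",cv2.resize(np.hstack(out),(800,300)))
E
```

```text
time_s: 11.2
position: [0.4553, 0.0882, 0.1259]
tool_rot: [[0.96, -0.28, 0.001], [-0.28, -0.96, 0.0], [0.001, -0.001, -1.0]]
force: [-0.2, 0.0, -0.8]
finger_gap: 0.0152
grip_force: 58.6
11.2 lens [0.5454 0.0616 0.134 ] [[0.9598879931004337, -0.280380504641194, 0.001346595251534374], [-0.2803809396065897, -0.9598888000874304, 0.00014202830370717065], [0.001252759732731955, -0.000513890905303897, -0.9999990832541744]]
side 6 [0.6136 0.0385 0.1362] [359.5 166.5]
side lens px 280 [0.5428 0.0571 0.136 ] [0.5104 0.0259 0.1288] [0.5762 0.0929 0.1403]
scene 0  
scene lens px 104 [0.546  0.0638 0.1362] [0.5114 0.0342 0.129 ] [0.5752 0.0959 0.1405]
```

View pics/final.png

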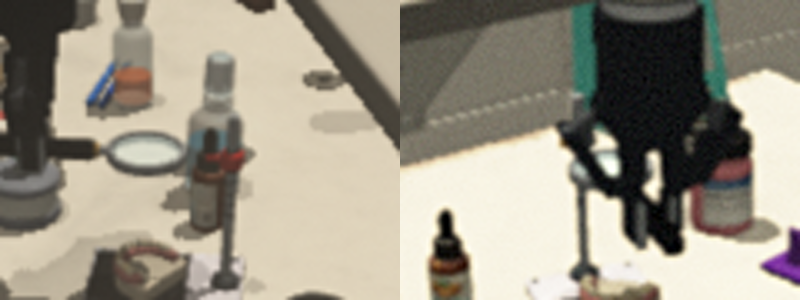

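The lens (side view, around (147,152)) is level beside the red collar (232,160), clear of everything. It is about 3 mm high, so I'll trim it.

```bash
python3 -m jog '[[-1,[-1,0,1.5],0],[-1,[-1,0,2.5],0],[-1,[-1,0,2.5],0],[-1,[-1,0,2.5],0],[-1,[-1,0,2.5],0],[-1,[-1,0,2.5],0],[-1,[-1,0,2.5],0],[-1,[-1,0,2.5],0],[-1,[-1,0,2.5],0],[-1,[-1,0,2.5],0]]';  python3 - <<'E'
from h import *
np.set_printoptions(precision=4,suppress=True)
for i in range(4):
    robot.read_camera("wrist");s=robot.sense();R=np.array(s["tool_rot"]);p=np.array(s["position"]);print(s["time_s"],"lens",p+R@[.094,.0003,-.008],s["joint_velocities"])
E
```

```text
time_s: 12.3
position: [0.4538, 0.0884, 0.1228]
tool_rot: [[0.96, -0.28, -0.0], [-0.28, -0.96, -0.0], [-0.0, 0.0, -1.0]]
force: [0.1, -0.0, -0.6]
finger_gap: 0.0148
grip_force: 58.5
12.35 lens [0.544  0.0617 0.1308] [ 0.0318  0.0851 -0.0145 -0.0534  0.0544 -0.0338 -0.0634]
12.4 lens [0.5439 0.0617 0.1307] [ 0.0589 -0.0716  0.0488 -0.0499  0.0666  0.03   -0.0305]
12.45 lens [0.544  0.0617 0.1307] [ 0.0265  0.0939  0.0388  0.0641  0.1058 -0.0245  0.0453]
12.5 lens [0.5439 0.0617 0.1307] [ 0.0782  0.0149 -0.146   0.0973 -0.0564  0.0021 -0.0408]
```

```bash
python3 -c "
from plant import robot
print(robot.job_done())"
```

```text
the job is handed in; nothing more can be done
None
```

The job is handed in after about 12.5 s: I pressed the plunger to its stop (30 N) and it came back up, though I didn't separately check that the light was lit; the arm holds the loupe still and level, lens centred over the cast at 0.131 m (focus mark measured at about 0.131–0.132 m).

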